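# Put the mineral specimens back in their places

## Robot

A 6-joint arm with a two-finger parallel gripper is mounted at the origin on the work surface. World frame = base frame: x ahead of the robot, y to its left, z up, the work surface at z = 0. Lengths are in mm, angles in rad, forces in N, time in s.
With the tool pointing down it reaches from about 350 to 875 mm from the base axis. Payload 4.2 kg.
Tool frame: the origin (TCP) lies at the very end of the fingers, on their centre line; the grasp point (between the pads) lies 19 mm behind it; z points along the fingers, y is the line along which they close (so a half turn about z gives the same grasp; the last joint's range is limited). The gripper opens to 85 mm and grips with 20 to 120 N. Pads are 22 mm wide; open, the fingers measure 114 mm over their backs; the gripper's body (76 mm by 85 mm) begins 54 mm behind the grasp point. The pads swing forward as they close: fully open they stand 13 mm farther back than shut.
Start: joints at [-0.868, 0.385, 0.008, 0, -1.194, -0.259], TCP at [268.371, -564.426, 231.312] pointing down, gripper open.
Joint ranges: [-3.14, 3.14], [-1.21, 2.06], [-1.07, 1.41], [-3.16, 2.05], [-2.99, -0.16], [-3.1, 3.1]. Speed limits (rad/s): [2.79, 2.79, 3.14, 3.14, 3.14, 3.14].

## Interface

Orientations are given as a unit quaternion [x, y, z, w].
In Python, from bench import arm gives the robot as it stands.
- The arm moves only by the tool servo_tool, never from a script. Its argument "rows" is a list that holds one entry, the list of rows, each a list of 7 numbers: the finger opening in mm, from 0 to 85.4, then the shift along the tool's x, y, z in mm, then the turn, a rotation vector about the tool's x, y, z in rad. A call has 1 to 10 rows; each row is the pose to reach, as a shift and turn from the pose commanded when the call began, along the tool's axes at that moment; what a row does not reach only later rows make up. A row lasts 1/8 s, in which the tool goes at most 62.5 mm and 10.7 degrees, less where a joint would pass 70% of its speed; a pose out of reach is approached as far as the arm can. A call with a gripper value outside its range is refused whole. The fingers move at their own pace and stop on an object; the grip force is fixed at half the most. Time passes only in rows, so rows that repeat a pose let the fingers close. It gives the time, the measured TCP pose, the force, the opening and the grip force at its end, in the units of the state.
- arm.read_state(): the state, without advancing time (a new reading comes with each control period).
- arm.get_image(name): name is "scene" or "top"; returns the picture (384x512x3 uint8, red, green, blue); there is no depth.
- arm.camera_params(name): a dict with "intrinsics" (3x3 intrinsics, pixels), "R" (3x3) and "t" (3): a world point X has camera coordinates R X + t. Camera axes: x right, y down, z forward; pixel columns grow to the right and rows downward; lengths in mm; the calibration is good to about 2 mm. A picture is of the moment at which its call begins. camera_params takes no time and is no camera call.
- arm.job_done(): hands the job in; it is judged then, once.
The state is a dict: "clock": time; "joints": joint angles; "joint_vel": joint speeds; "joint_efforts": joint torques, N m; "position": TCP position; "ee_rot": TCP orientation; "contact_force": force on the tool from outside, world axes, zero at the start; "wrist_torque": the same for the moment, N m; "gripper_width": finger opening in mm; "grasp_force": force on a finger pad.
Only numpy, scipy, OpenCV 4.12 (cv2) and the standard library are available. Lean on these libraries where they do the work, as an engineer would, in place of code of your own. Each camera call takes 0.05 s, during which the arm holds its last target. There are 200 camera calls.

## Task

Sort the four loose specimens onto the cedar step: lay the selenite wand lengthwise in the long trough, stand the copper chunk on the middle of the hexagonal plinth, and heft the two brown nodules to tell which is hollow: the light, hollow one goes in the round dish, the heavy, solid one in the square tray. Each should end upright and flat on the floor of its own holder, as it sat on the table, let go and at rest. Leave the streak plate and the hand lens lying where they are.

Things in the scene. Friction and masses are not known exactly. Their poses are not given: they have to be found in the camera images.
- round_nodule_mid (a point): Bun-shaped dark brown iron-ore nodule, round from above: 56 mm across at its middle, 52 mm high. Point: its centre, 26 mm above its underside; z up. Of the two nodules one is hollow (100 to 120 g), the other solid (410 to 500 g); same stone, and the outside does not show which: lift to find out. Loose on the table (top at z = 0) in front of the cedar step.
- oblong_nodule_mid (a point): Loaf-shaped dark brown iron-ore nodule, longer than wide from above: 68 mm long (x), 52 mm wide (y), 52 mm high, rounded edges; grasp it across its width. Point: its centre, 26 mm above its underside; z up. Of the two nodules one is hollow (100 to 120 g), the other solid (410 to 500 g); same stone, and the outside does not show which: lift to find out. Loose on the table (top at z = 0) in front of the cedar step.
- selenite_mid (a point): Selenite wand: pale square bar 110 mm long (x), 24 mm wide (y), 24 mm high, about 130 g. Point: its centre, 12 mm above its underside; z up. Loose on the table (top at z = 0) in front of the cedar step.
- copper_mid (a point): Copper chunk: blocky lump of native copper, about 47 mm long (x), 34 mm wide (y; flat sides), 38 mm high with a smaller knob on top (the main block is 30 mm high), 210 to 390 g. Point: 18 mm above its underside, in the middle of the main block; z up. Loose on the table (top at z = 0) in front of the cedar step.
- dish_floor (a point): Round white ceramic dish for the hollow nodule: about 100 mm across outside, flat floor about 85 mm across, rim 8 mm above the floor. Point: centre of its inner floor, 35 mm above the table; z up. Fixed on the cedar step, whose top is 30 mm above the table; its place varies.
- tray_floor (a point): Square beech tray for the solid nodule: 100 x 100 mm outside, 90 x 90 mm inside, walls 5 mm thick and rising 8 mm above the floor. Point: centre of its inner floor, 35 mm above the table; x and y along its sides, z up. Fixed on the cedar step, whose top is 30 mm above the table; its place varies.
- trough_floor (a point): Long beech trough for the selenite wand: 146 x 60 mm outside, 136 mm (x) x 50 mm (y) inside, walls 5 mm thick and rising 8 mm above the floor. Point: centre of its inner floor, 35 mm above the table; x along its length, z up. Fixed on the cedar step, whose top is 30 mm above the table; its place varies.
- plinth_top (a point): Hexagonal marble plinth for the copper chunk: 100 mm across corners, 18 mm high, flat top without rim. Point: centre of its top, 48 mm above the table; z up. Fixed on the cedar step, whose top is 30 mm above the table; its place varies.
- streak_plate_mid (a point): White ceramic streak plate, a flat tile 55 x 45 x 7 mm. Point: its centre. To be left alone. Loose on the table (top at z = 0) in front of the cedar step.
- loupe_mid (a point): Folding hand lens: steel ring 34 mm across with a black cover leaf, 62 mm long (x), 34 mm wide, 12 mm high. Point: about its centre, 6 mm above its underside. To be left alone. Loose on the table (top at z = 0) in front of the cedar step.
There are look-alikes about, which are no part of the job. There is more than one size of the part that bears selenite_mid; the job needs the smallest.

How it is judged (in metres and radians):
At the end, for the whole second after the job is handed in: Hollow nodule in the round dish, solid one in the square tray (20 mm from centre), wand in the trough (20 mm, 0.35 rad), copper on the plinth (18 mm); each flat on its holder's floor (5 mm, tilt 0.2 rad) and at rest; streak plate and lens not moved 20 mm ((((horizontal distance between oblong_nodule_mid and dish_floor below 0.02 m and z of oblong_nodule_mid in the frame of dish_floor between 0.021 and 0.031 m and angle between oblong_nodule_mid's own z axis and vertical below 0.2 rad and linear speed of oblong_nodule below 0.02 m/s and angular speed of oblong_nodule below 0.3 rad/s) and (x of round_nodule_mid in the frame of tray_floor between -0.02 and 0.02 m and y of round_nodule_mid in the frame of tray_floor between -0.02 and 0.02 m and z of round_nodule_mid in the frame of tray_floor between 0.021 and 0.031 m and angle between round_nodule_mid's own z axis and vertical below 0.2 rad and linear speed of round_nodule below 0.02 m/s and angular speed of round_nodule below 0.3 rad/s) and contact force between round_nodule and tray above 3.7 N) or ((horizontal distance between round_nodule_mid and dish_floor below 0.02 m and z of round_nodule_mid in the frame of dish_floor between 0.021 and 0.031 m and angle between round_nodule_mid's own z axis and vertical below 0.2 rad and linear speed of round_nodule below 0.02 m/s and angular speed of round_nodule below 0.3 rad/s) and (x of oblong_nodule_mid in the frame of tray_floor between -0.02 and 0.02 m and y of oblong_nodule_mid in the frame of tray_floor between -0.02 and 0.02 m and z of oblong_nodule_mid in the frame of tray_floor between 0.021 and 0.031 m and angle between oblong_nodule_mid's own z axis and vertical below 0.2 rad and linear speed of oblong_nodule below 0.02 m/s and angular speed of oblong_nodule below 0.3 rad/s) and contact force between oblong_nodule and tray above 3.7 N)) and x of selenite_mid in the frame of trough_floor between -0.02 and 0.02 m and y of selenite_mid in the frame of trough_floor between -0.02 and 0.02 m and z of selenite_mid in the frame of trough_floor between 0.007 and 0.017 m and angle between each of selenite_mid, copper_mid's own z axis and vertical below 0.2 rad and linear speed of each of selenite, copper below 0.02 m/s and angular speed of each of selenite, copper below 0.3 rad/s and angle between the x axis of selenite_mid and the x axis of trough_floor, either way round below 0.35 rad and horizontal distance between copper_mid and plinth_top below 0.018 m and z of copper_mid in the frame of plinth_top between 0.013 and 0.023 m); the robot touches nothing.
It fails at once if the streak plate is pushed or carried more than 20 mm from where it lay (distance of streak_plate_mid from where it was at the start of the episode above 0.02 m).
It fails at once if the hand lens is pushed or carried more than 20 mm from where it lay (distance of loupe_mid from where it was at the start of the episode above 0.02 m).
It also fails if it takes over 120 s, if anything falls off the work surface, if the arm or the gripper's body presses on something with over 40 N, if the wrist force passes 120 N, or if a joint passes its speed limit or range.

## Working session

There is one attempt and no reset: what is moved stays moved. The work goes in short steps, Python scripts to look and compute and a tool call to move; the robot and the scene stay as the last step left them, time stands still between calls to the robot, and variables do not carry over. Pictures are saved under pics/ and viewed, at most 14 in all, crops included, and the job is handed in when it is done.

Besides the shell and the picture viewer there is one more tool, called after "Emit:" as name(argument=value, ...) on one line, values as JSON. servo_tool: Moves the arm, as the interface text tells. Its arguments: {"type":"object","properties":{"rows":{"type":"array"}},"required":["rows"]}

```bash
mkdir -p pics
python3 - <<'E'
from bench import arm
import cv2,numpy as np
for n in("scene","top"):
    im=arm.get_image(n); cv2.imwrite(f"pics/{n}0.png",im[:,:,::-1])
    p=arm.camera_params(n); print(n,np.round(p["intrinsics"],1).tolist(),np.round(p["R"],3).tolist(),np.round(p["t"],1).tolist())
s=arm.read_state();print(s)
E
```

```text
scene [[388.8, 0.0, 253.6], [0.0, 388.8, 195.8], [0.0, 0.0, 1.0]] [[0.888, 0.46, -0.008], [0.248, -0.493, -0.834], [-0.388, 0.738, -0.552]] [-408.0, -68.1, 1277.5]
top [[416.0, 0.0, 253.6], [0.0, 416.0, 194.2], [0.0, 0.0, 1.0]] [[-0.011, -1.0, 0.009], [-0.998, 0.011, -0.059], [0.059, -0.01, -0.998]] [9.5, 433.0, 1063.2]
{'clock': 0.1, 'joints': array([-8.68409287e-01,  3.85502837e-01,  6.72977159e-03, -4.09271337e-04,
       -1.19404149e+00, -2.58604578e-01]), 'joint_vel': array([ 0.00078559, -0.0003772 ,  0.00365985,  0.00122668, -0.00060237,
       -0.0006811 ]), 'joint_efforts': array([-7.21950455e-04, -3.93318844e+01,  1.88929725e+01,  4.19799283e+00,
       -2.61321526e-03, -3.32596057e-07]), 'position': array([ 268.12219978, -563.96521551,  230.3080188 ]), 'ee_rot': array([-2.20001134e-01,  9.75499076e-01,  9.82766043e-04, -2.97762797e-04]), 'contact_force': array([ 0.38735627, -0.1132164 , -0.85472304]), 'wrist_torque': array([-0.00386173,  0.0279742 ,  0.02442491]), 'grasp_force': 0.0, 'gripper_width': 85.14512149153485}
```

View pics/scene0.png

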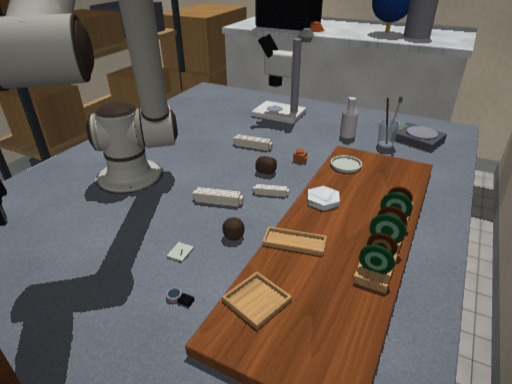

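View pics/top0.png

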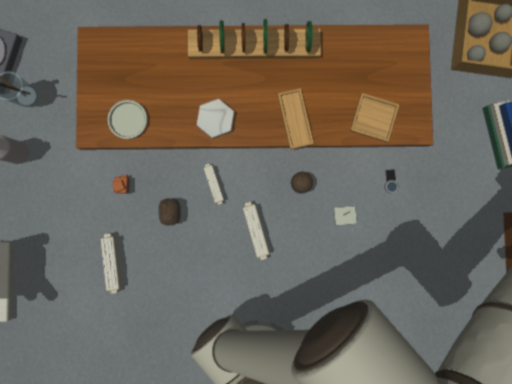

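The scene shows the loose parts in front of the cedar step. In the top view I read these centres:
- **Specimens:** copper (121,184), oblong nodule (169,212), small wand (214,184), round nodule (302,182).
- **Holders:** dish (127,119), plinth (215,118), trough (296,119), tray (375,117).
- **Leave alone:** streak plate (345,216), lens (391,181).
- **Look-alikes:** the larger wands at (256,230) and (110,263).

```bash
cat > h.py <<'E'
from bench import arm
import cv2,numpy as np
from scipy.spatial.transform import Rotation as Ro
def ray(n,px,z):
    p=arm.camera_params(n);R=np.array(p["R"]);t=np.array(p["t"]);K=np.array(p["intrinsics"])
    c=-R.T@t; d=R.T@np.linalg.solve(K,[px[0],px[1],1]); return (c+d*(z-c[2])/d[2])[:2]
# name: seed px, half-window, plane z of the silhouette centroid
S={"round":((302,182),20,26),"oblong":((169,212),20,26),"sel":((214,184),26,12),"copper":((121,184),15,15),
"dish":((127,119),24,40),"plinth":((215,118),24,46),"trough":((296,119),34,42),"tray":((375,117),27,42),"streak":((345,216),16,5),"loupe":((391,181),18,6)}
def mask(im,k):
    h=cv2.cvtColor(im,cv2.COLOR_RGB2HSV).astype(int);H,s,v=h[...,0],h[...,1],h[...,2]
    r,g,b=[im[...,i].astype(int) for i in range(3)]
    return {"round":(r-b>5)&(v<110),"oblong":(r-b>5)&(v<110),"sel":(v>150)&(r>=b-5),"copper":(r-b>50),
    "dish":(s<90)&(v>110),"plinth":(s<60)&(v>120),"trough":(g>115)&(r>g),"tray":(g>115)&(r>g),"streak":(v>150),"loupe":(v<60)}[k].astype(np.uint8)
def find(im,k):
    (cx,cy),w,z=S[k]; m=np.zeros(im.shape[:2],np.uint8); sl=np.s_[cy-w:cy+w,cx-w:cx+w]
    m[sl]=mask(im,k)[sl]; m=cv2.morphologyEx(m,cv2.MORPH_CLOSE,np.ones((3,3)))
    c=max(cv2.findContours(m,cv2.RETR_EXTERNAL,cv2.CHAIN_APPROX_NONE)[0],key=cv2.contourArea)
    hull=cv2.convexHull(c); mo=cv2.moments(hull); ctr=(mo["m10"]/mo["m00"],mo["m01"]/mo["m00"])
    box=cv2.boxPoints(cv2.minAreaRect(c)); bw=np.array([ray("top",p,z) for p in box])
    e=[bw[1]-bw[0],bw[2]-bw[1]]; L=[np.linalg.norm(x) for x in e]; l=e[int(L[1]>L[0])]
    return ray("top",ctr,z),np.arctan(l[1]/l[0]) if l[0] else np.pi/2,sorted(L),box,hull
E
python3 - <<'E'
from h import *
im=cv2.imread("pics/top0.png")[:,:,::-1].copy(); o=cv2.resize(im[85:285,85:405],None,fx=2.5,fy=2.5)[:,:,::-1].copy()
for k in S:
    p,a,L,b,h=find(im,k); print(k,np.round(p,1),"ang deg",round(np.degrees(a),1),np.round(L,0))
    cv2.polylines(o,[np.int32((h.reshape(-1,2)-[85,85]+.5)*2.5)],True,(0,255,0),1)
cv2.imwrite("pics/o1.png",o)
E
```

```text
round [ 462.4 -118.2] ang deg 89.4 [51. 54.]
oblong [390.7 221.1] ang deg -0.0 [51. 64.]
sel [461.3 109.9] ang deg 17.4 [ 22. 108.]
copper [463. 349.] ang deg 0.4 [33. 44.]
dish [626.2 325.4] ang deg 89.5 [98. 99.]
plinth [626.1 101.1] ang deg 50.4 [89. 97.]
trough [ 624.1 -103.1] ang deg 12.0 [ 59. 144.]
tray [ 626.  -306.3] ang deg 72.1 [98. 99.]
streak [ 375.8 -232.5] ang deg 89.4 [44. 52.]
loupe [ 480.5 -353.2] ang deg 6.3 [21. 25.]
```

View pics/o1.png

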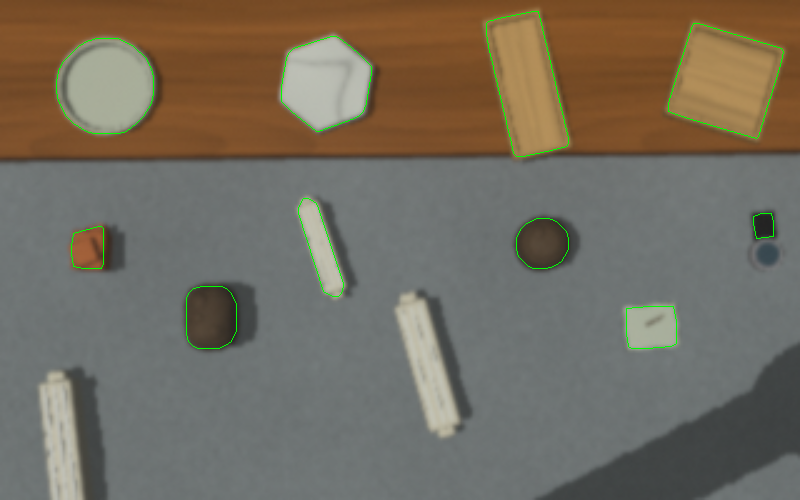

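The overlay contours sit well on all the items, so I can act on them. First I'll write a helper that prints tool-axis shifts, then go over the round nodule.

```bash
cat > go.py <<'E'
import sys
from h import *
# usage: go.py x y z psi_deg (closing direction): shift/turn in tool axes from the measured pose
x,y,z,psi=map(float,sys.argv[1:5]); s=arm.read_state()
R=Ro.from_quat(s["ee_rot"]).as_matrix(); a=np.degrees(np.arctan2(R[1,1],R[0,1])); d=(psi-a+90)%180-90
Rt=Ro.from_euler("z",psi if abs((psi-a+180)%360-180)<91 else psi+180,degrees=True).as_matrix()@np.array([[0,1,0],[1,0,0],[0,0,-1.]]) # y column below
Y=Rt[:,0]; T=np.c_[np.cross(Y,[0,0,-1]),Y,[0,0,-1]]
print("shift",np.round(R.T@(np.array([x,y,z])-s["position"]),1),"turn",np.round(Ro.from_matrix(R.T@T).as_rotvec(),3))
print("pos",np.round(s["position"],1),"psi",round(a,1),"w",round(s["gripper_width"],1),"F",np.round(s["contact_force"],1),"t",s["clock"],"j6",round(s["joints"][5],2))
E
python3 go.py 462 -118 130 90
```

```text
shift [-366.5  319.4  100.9] turn [ 2.000e-03  1.000e-03 -1.127e+00]
pos [ 268.1 -564.   230.3] psi 115.4 w 85.1 F [ 0.4 -0.1 -0.9] t 0.1 j6 -0.26
```

```bash
python3 - <<'E'
s=open('go.py').read().split('\n')
i=[k for k,l in enumerate(s) if l.startswith('Rt=')][0]
s[i]='q=np.radians(a+d)'; s[i+1]='Y=np.array([np.cos(q),np.sin(q),0]); T=np.c_[np.cross(Y,[0,0,-1]),Y,[0,0,-1]]'
open('go.py','w').write('\n'.join(s))
E
python3 go.py 462 -118 130 90
```

```text
shift [-366.5  319.4  100.9] turn [ 0.002 -0.001  0.444]
pos [ 268.1 -564.   230.3] psi 115.4 w 85.1 F [ 0.4 -0.1 -0.9] t 0.1 j6 -0.26
```

Emit:
servo_tool(rows=[[[85,-366,319,101,0,0,0.443],[85,-366,319,101,0,0,0.443],[85,-366,319,101,0,0,0.443],[85,-366,319,101,0,0,0.443],[85,-366,319,101,0,0,0.443],[85,-366,319,101,0,0,0.443],[85,-366,319,101,0,0,0.443],[85,-366,319,101,0,0,0.443],[85,-366,319,101,0,0,0.443],[85,-366,319,101,0,0,0.443]]])

```text
clock: 1.35
position: [461.6, -119.0, 130.0]
ee_rot: [-0.001, 1.0, -0.0, -0.001]
contact_force: [-0.4, -1.1, -0.0]
gripper_width: 85.0
grasp_force: 0.0
```

```bash
python3 go.py 462 -118 6 90; python3 -c "
from h import *
cv2.imwrite('pics/s1.png',cv2.resize(arm.get_image('scene')[100:340,130:390],None,fx=2.4,fy=2.4)[:,:,::-1])"
```

```text
shift [ -0.5   1.  124. ] turn [-0.    -0.001  0.002]
pos [ 461.6 -119.   130. ] psi 90.1 w 85.0 F [-0.4 -1.1 -0. ] t 1.35 j6 -1.66
```

View pics/s1.png

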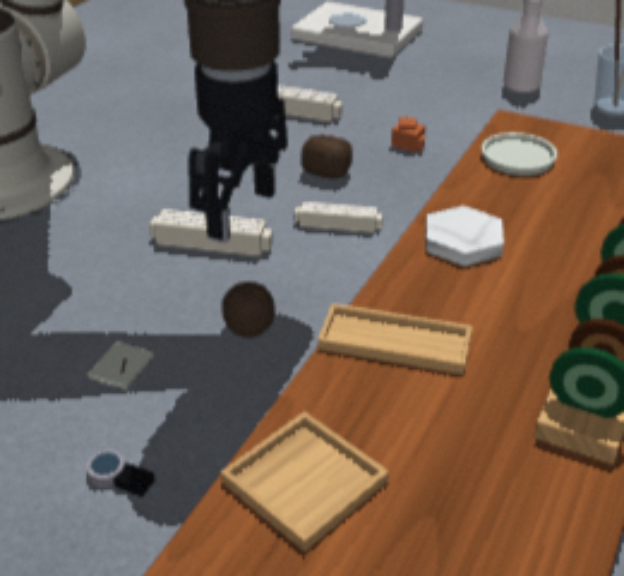

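The crop shows the open fingers hovering near (213,230), with the round nodule below at (247,309). This agrees with the measurement, so I'll go down and grip.

Emit:
servo_tool(rows=[[[85,-0.5,1,50,0,0,0],[85,-0.5,1,90,0,0,0],[85,-0.5,1,115,0,0,0],[85,-0.5,1,124,0,0,0],[85,-0.5,1,124,0,0,0],[40,-0.5,1,124,0,0,0],[40,-0.5,1,124,0,0,0],[40,-0.5,1,124,0,0,0],[40,-0.5,1,124,0,0,0],[40,-0.5,1,124,0,0,0]]])

```text
clock: 2.65
position: [463.2, -118.1, 7.9]
ee_rot: [-0.001, 1.0, -0.0, 0.001]
contact_force: [-1.1, 0.5, 6.6]
gripper_width: 54.0
grasp_force: 62.7
```

Emit:
servo_tool(rows=[[[40,0,0,0,0,0,0],[40,0,0,-20,0,0,0],[40,0,0,-60,0,0,0],[40,0,0,-110,0,0,0],[40,0,0,-144,0,0,0],[40,0,0,-144,0,0,0],[40,0,0,-144,0,0,0],[40,0,0,-144,0,0,0],[40,0,0,-144,0,0,0],[40,0,0,-144,0,0,0]]])

```text
clock: 3.9
position: [462.2, -118.2, 149.6]
ee_rot: [-0.0, 1.0, -0.0, -0.001]
contact_force: [-0.2, -0.2, -3.4]
gripper_width: 53.7
grasp_force: 65.3
```

```bash
python3 go.py 626 -306 150 90;python3 go.py 626 325 150 90
```

```text
shift [-163.7 -188.    -0.7] turn [-0.    -0.002  0.001]
pos [ 462.2 -118.2  149.6] psi 90.0 w 53.7 F [-0.2 -0.2 -3.4] t 3.9 j6 -1.66
shift [-164.2  443.    -0.7] turn [-0.    -0.002  0.001]
pos [ 462.2 -118.2  149.6] psi 90.0 w 53.7 F [-0.2 -0.2 -3.4] t 3.9 j6 -1.66
```

```bash
python3 -c "
from h import *
f=[]
for i in range(10):
    arm.get_image('scene'); f.append(arm.read_state()['contact_force'][2])
print(np.round(f,1),np.mean(f))"
```

```text
[-3.9 -3.4 -3.4 -3.4 -4.6 -4.8 -4.8 -4.3 -4.3 -4.4] -4.142239644473042
```

It weighs about 4.1 N, so the round nodule is solid and goes in the tray.

Emit:
servo_tool(rows=[[[40,-40,-46,0,0,0,0],[40,-80,-92,0,0,0,0],[40,-120,-138,0,0,0,0],[40,-150,-172,0,0,0,0],[40,-164,-188,0,0,0,0],[40,-164,-188,0,0,0,0],[40,-164,-188,0,0,0,0],[40,-164,-188,0,0,0,0]]])

```text
clock: 5.4
position: [626.1, -305.2, 150.6]
ee_rot: [-0.001, 1.0, 0.0, -0.0]
contact_force: [-0.4, -0.2, -3.2]
gripper_width: 54.2
grasp_force: 65.4
```

```bash
python3 go.py 626 -306 43.5 90
```

```text
shift [ 1.000e-01 -8.000e-01  1.071e+02] turn [ 0.    -0.     0.002]
pos [ 626.1 -305.2  150.6] psi 90.1 w 54.2 F [-0.4 -0.2 -3.2] t 5.4 j6 -1.35
```

Emit:
servo_tool(rows=[[[40,0,-1,50,0,0,0],[40,0,-1,85,0,0,0],[40,0,-1,98,0,0,0],[40,0,-1,103,0,0,0],[40,0,-1,106,0,0,0],[40,0,-1,107,0,0,0],[40,0,-1,107,0,0,0],[40,0,-1,107,0,0,0]]])

```text
clock: 6.4
position: [626.8, -307.1, 43.9]
ee_rot: [-0.0, 1.0, -0.0, 0.0]
contact_force: [-0.4, 0.3, -4.2]
gripper_width: 54.2
grasp_force: 65.4
```

Emit:
servo_tool(rows=[[[40,0,0,1,0,0,0],[40,0,0,1.5,0,0,0],[75,0,0,1.5,0,0,0],[75,0,0,1.5,0,0,0],[75,0,0,1.5,0,0,0],[75,0,0,-20,0,0,0],[80,0,0,-60,0,0,0],[85,0,0,-110,0,0,0],[85,0,0,-110,0,0,0]]])

```text
clock: 7.52
position: [629.5, -308.2, 159.4]
ee_rot: [-0.001, 1.0, -0.002, 0.005]
contact_force: [0.2, -0.4, -0.3]
gripper_width: 85.5
grasp_force: 0.0
```

```bash
python3 go.py 461.3 110 130 107.4
```

```text
shift [167.8 418.6  25.9] turn [-0.006  0.01  -0.302]
pos [ 629.5 -308.2  159.4] psi 90.1 w 85.5 F [ 0.2 -0.4 -0.3] t 7.525 j6 -1.35
```

Emit:
servo_tool(rows=[[[80,167,418,22,0,0,-0.302],[60,167,418,22,0,0,-0.302],[60,167,418,22,0,0,-0.302],[60,167,418,22,0,0,-0.302],[60,167,418,22,0,0,-0.302],[60,167,418,22,0,0,-0.302],[60,167,418,22,0,0,-0.302],[60,167,418,22,0,0,-0.302],[60,167,418,22,0,0,-0.302],[60,167,418,22,0,0,-0.302]]])

```text
clock: 8.78
position: [459.6, 109.9, 131.1]
ee_rot: [-0.15, 0.989, -0.0, -0.0]
contact_force: [0.3, 0.3, -0.0]
gripper_width: 60.0
grasp_force: 0.0
```

```bash
python3 go.py 461.3 110 10 107.4;  python3 -c "
from h import *
cv2.imwrite('pics/t2.png',cv2.resize(arm.get_image('scene')[100:340,130:390],None,fx=2.4,fy=2.4)[:,:,::-1])"
```

```text
shift [ -1.7  -0.3 121.1] turn [-0.    -0.    -0.002]
pos [459.6 109.9 131.1] psi 107.3 w 60.0 F [ 0.3  0.3 -0. ] t 8.775 j6 -1.85
```

View pics/t2.png

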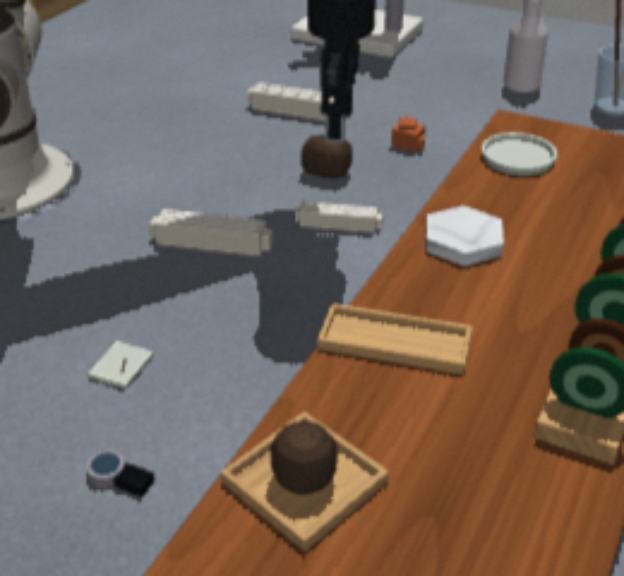

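The round nodule sits upright at the middle of the tray, around (303,460). The gripper is over the small wand at (340,217). I'll go down and grip it.

Emit:
servo_tool(rows=[[[60,-1.5,0,50,0,0,0],[60,-1.5,0,90,0,0,0],[60,-1.5,0,113,0,0,0],[60,-1.5,0,121,0,0,0],[60,-1.5,0,121,0,0,0],[10,-1.5,0,121,0,0,0],[10,-1.5,0,121,0,0,0],[10,-1.5,0,121,0,0,0],[10,-1.5,0,121,0,0,0],[10,-1.5,0,121,0,0,0]]])

```text
clock: 10.07
position: [461.3, 111.5, 11.6]
ee_rot: [-0.151, 0.989, 0.0, 0.001]
contact_force: [-0.9, -1.2, 5.1]
gripper_width: 22.6
grasp_force: 59.5
```

Emit:
servo_tool(rows=[[[10,0,0,0,0,0,0],[10,0,0,-20,0,0,0],[10,0,0,-60,0,0,0],[10,0,0,-110,0,0,0],[10,0,0,-120,0,0,0],[10,0,0,-120,0,0,0],[10,0,0,-120,0,0,0]]])

```text
clock: 10.95
position: [459.5, 110.7, 128.8]
ee_rot: [-0.151, 0.989, -0.0, -0.002]
contact_force: [0.5, 0.4, -1.6]
gripper_width: 22.3
grasp_force: 59.1
```

```bash
python3 go.py 624 -103 130 102
```

```text
shift [ -93.4 -253.    -1.4] turn [-0.001 -0.003  0.093]
pos [459.5 110.7 128.8] psi 107.3 w 22.3 F [ 0.5  0.4 -1.6] t 10.95 j6 -1.85
```

Emit:
servo_tool(rows=[[[10,-19,-50,-1,0,0,0.093],[10,-38,-101,-1,0,0,0.093],[10,-56,-152,-1,0,0,0.093],[10,-75,-202,-1,0,0,0.093],[10,-88,-238,-1,0,0,0.093],[10,-93.5,-253,-1,0,0,0.093],[10,-93.5,-253,-1,0,0,0.093],[10,-93.5,-253,-1,0,0,0.093],[10,-93.5,-253,-1,0,0,0.093]]])

```text
clock: 12.08
position: [624.8, -101.2, 131.5]
ee_rot: [-0.105, 0.994, 0.0, -0.0]
contact_force: [0.1, 0.1, -2.1]
gripper_width: 22.3
grasp_force: 59.3
```

```bash
python3 go.py 624 -103 46.6 102;  python3 -c "
from h import *
cv2.imwrite('pics/t3.png',cv2.resize(arm.get_image('scene')[150:300,210:390],None,fx=3.5,fy=3.5)[:,:,::-1])"
```

```text
shift [ 1.2 -1.6 84.9] turn [ 0.    -0.     0.002]
pos [ 624.8 -101.2  131.5] psi 102.1 w 22.3 F [ 0.1  0.1 -2.1] t 12.075 j6 -1.45
```

View pics/t3.png

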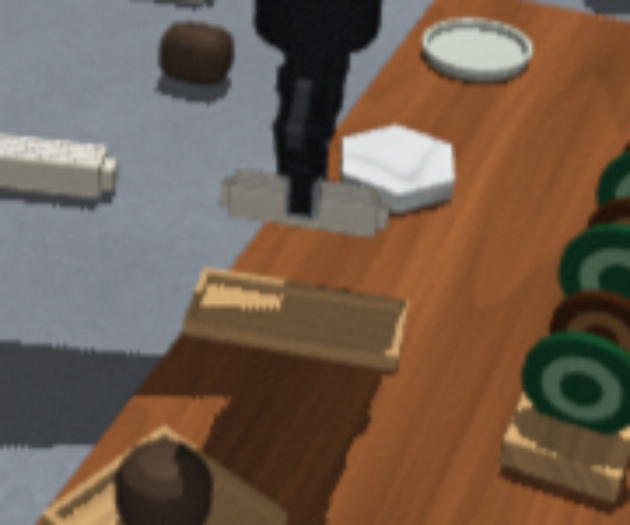

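The wand is held level and centred, above and parallel to the trough at (295,320).

Emit:
servo_tool(rows=[[[10,1,-1.5,40,0,0,0],[10,1,-1.5,70,0,0,0],[10,1,-1.5,80,0,0,0],[10,1,-1.5,83,0,0,0],[10,1,-1.5,84,0,0,0],[10,1,-1.5,85,0,0,0],[10,1,-1.5,85,0,0,0]]])

```text
clock: 13.0
position: [625.1, -104.0, 47.0]
ee_rot: [-0.105, 0.995, -0.0, 0.001]
contact_force: [-0.3, -0.9, -1.3]
gripper_width: 22.6
grasp_force: 59.3
```

Emit:
servo_tool(rows=[[[10,0,0,0.5,0,0,0],[50,0,0,0.5,0,0,0],[50,0,0,0.5,0,0,0],[50,0,0,0.5,0,0,0],[50,0,0,-20,0,0,0],[60,0,0,-60,0,0,0],[85,0,0,-100,0,0,0],[85,0,0,-100,0,0,0]]])

```text
clock: 14.0
position: [627.2, -104.1, 150.6]
ee_rot: [-0.105, 0.994, -0.001, 0.004]
contact_force: [0.4, 0.2, -0.1]
gripper_width: 85.0
grasp_force: 0.0
```

```bash
python3 go.py 391 221 130 90
```

```text
shift [163.2 367.3  18.5] turn [-0.001  0.009  0.21 ]
pos [ 627.2 -104.1  150.6] psi 102.1 w 85.0 F [ 0.4  0.2 -0.1] t 14.0 j6 -1.45
```

Emit:
servo_tool(rows=[[[85,163,367,16,0,0,0.21],[85,163,367,16,0,0,0.21],[85,163,367,16,0,0,0.21],[85,163,367,16,0,0,0.21],[85,163,367,16,0,0,0.21],[85,163,367,16,0,0,0.21],[85,163,367,16,0,0,0.21],[85,163,367,16,0,0,0.21],[85,163,367,16,0,0,0.21],[85,163,367,16,0,0,0.21]]])

```text
clock: 15.25
position: [389.2, 220.1, 130.1]
ee_rot: [0.001, 1.0, -0.0, -0.0]
contact_force: [0.1, -0.1, -0.6]
gripper_width: 85.1
grasp_force: 0.0
```

```bash
python3 go.py 391 221 6 90;  python3 -c "
from h import *
cv2.imwrite('pics/t4.png',cv2.resize(arm.get_image('scene')[100:340,180:390],None,fx=2.5,fy=2.5)[:,:,::-1])"
```

```text
shift [ -1.8   0.9 124.1] turn [-0.    -0.    -0.002]
pos [389.2 220.1 130.1] psi 89.9 w 85.1 F [ 0.1 -0.1 -0.6] t 15.25 j6 -2.45
```

View pics/t4.png

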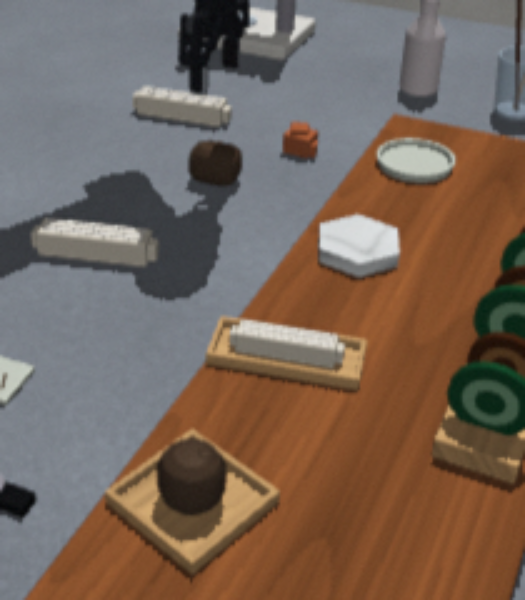

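The wand lies in the trough at about (287,343) and the round nodule is in the tray. The gripper is over the oblong nodule at (215,163), so I'll grasp it across its width.

Emit:
servo_tool(rows=[[[85,-2,1,50,0,0,0],[85,-2,1,90,0,0,0],[85,-2,1,115,0,0,0],[85,-2,1,124,0,0,0],[85,-2,1,124,0,0,0],[40,-2,1,124,0,0,0],[40,-2,1,124,0,0,0],[40,-2,1,124,0,0,0],[40,-2,1,124,0,0,0],[40,-2,1,124,0,0,0]]])

```text
clock: 16.55
position: [391.4, 222.5, 7.5]
ee_rot: [-0.0, 1.0, 0.001, 0.001]
contact_force: [0.3, -0.3, 5.8]
gripper_width: 51.2
grasp_force: 62.8
```

Emit:
servo_tool(rows=[[[40,0,0,0,0,0,0],[40,0,0,-20,0,0,0],[40,0,0,-60,0,0,0],[40,0,0,-110,0,0,0],[40,0,0,-144,0,0,0],[40,0,0,-144,0,0,0],[40,0,0,-144,0,0,0],[40,0,0,-144,0,0,0]]])

```text
clock: 17.55
position: [390.1, 221.3, 149.0]
ee_rot: [0.0, 1.0, -0.001, -0.001]
contact_force: [-0.7, -0.4, -0.5]
gripper_width: 51.5
grasp_force: 62.6
```

```bash
python3 go.py 626 325 150 90; python3 -c "
from h import *
f=[]
for i in range(8):
    arm.get_image('scene'); f.append(arm.read_state()['contact_force'][2])
print(np.mean(f))"
```

```text
shift [-235.8  103.8   -1.7] turn [-0.002 -0.002 -0.   ]
pos [390.1 221.3 149. ] psi 90.0 w 51.5 F [-0.7 -0.4 -0.5] t 17.55 j6 -2.45
-1.368128590022384
```

It weighs about 1.4 N, so this one is hollow and goes in the dish.

Emit:
servo_tool(rows=[[[40,-50,22,-1,0,0,0],[40,-100,44,-1,0,0,0],[40,-150,66,-1,0,0,0],[40,-195,86,-1,0,0,0],[40,-225,99,-1,0,0,0],[40,-236,104,-1,0,0,0],[40,-236,104,-1,0,0,0],[40,-236,104,-1,0,0,0]]])

```text
clock: 18.95
position: [625.8, 325.6, 151.4]
ee_rot: [-0.0, 1.0, -0.0, -0.0]
contact_force: [-0.4, -0.0, -1.0]
gripper_width: 51.5
grasp_force: 62.7
```

```bash
python3 go.py 626 325 42.5 90
```

```text
shift [ -0.3  -0.5 108.9] turn [-0.    -0.001  0.   ]
pos [625.8 325.6 151.4] psi 90.0 w 51.5 F [-0.4 -0.  -1. ] t 18.95 j6 -2.28
```

Emit:
servo_tool(rows=[[[40,0,-0.5,50,0,0,0],[40,0,-0.5,85,0,0,0],[40,0,-0.5,100,0,0,0],[40,0,-0.5,105,0,0,0],[40,0,-0.5,108,0,0,0],[40,0,-0.5,109,0,0,0],[40,0,-0.5,109,0,0,0],[40,0,-0.5,109,0,0,0]]])

```text
clock: 19.95
position: [627.0, 325.6, 42.8]
ee_rot: [0.0, 1.0, 0.0, 0.0]
contact_force: [-0.6, -1.0, -0.5]
gripper_width: 51.5
grasp_force: 62.6
```

Emit:
servo_tool(rows=[[[40,0,0,0.5,0,0,0],[75,0,0,0.5,0,0,0],[75,0,0,0.5,0,0,0],[75,0,0,0.5,0,0,0],[75,0,0,-20,0,0,0],[75,0,0,-60,0,0,0],[75,0,0,-108,0,0,0],[75,0,0,-108,0,0,0]]])

```text
clock: 20.95
position: [629.4, 327.0, 156.2]
ee_rot: [-0.0, 1.0, 0.003, 0.005]
contact_force: [-0.1, 0.4, -0.2]
gripper_width: 74.9
grasp_force: 0.0
```

```bash
python3 go.py 463 349 120 90;  python3 -c "
from h import *
im=arm.get_image('top')
cv2.imwrite('pics/t5.png',cv2.resize(im[100:230,85:245],None,fx=4.5,fy=4.5,interpolation=cv2.INTER_CUBIC)[:,:,::-1])
print(find(im,'copper')[:3])"
```

```text
shift [166.7  21.9  34.8] turn [0.006 0.009 0.   ]
pos [629.4 327.  156.2] psi 90.0 w 74.9 F [-0.1  0.4 -0.2] t 20.95 j6 -2.28
(array([463.04446322, 349.20562376]), np.float64(0.0067760426691123405), [np.float64(33.452564264458005), np.float64(43.97853144979327)])
```

View pics/t5.png

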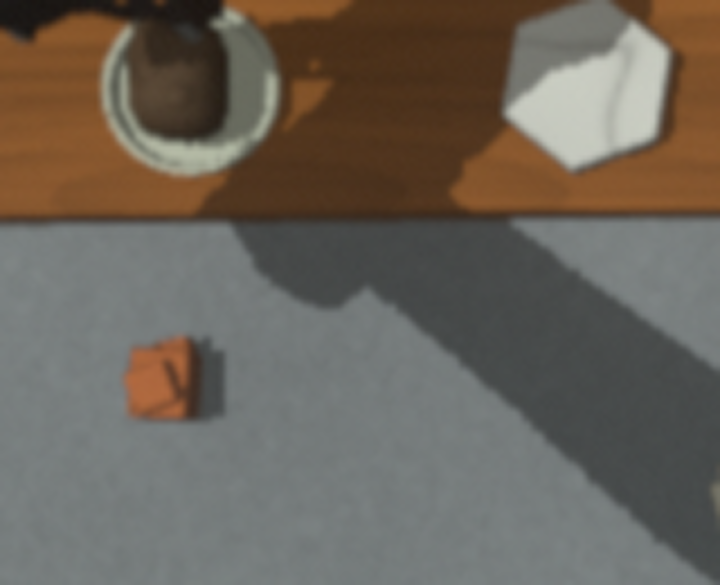

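The oblong nodule stands upright in the dish, at about (180,80) in the crop. The copper at (163,380) is aligned with world x, and its shaded right face puts its centre about 2 mm to the right of the mask centre.

Emit:
servo_tool(rows=[[[75,166,20,0,0,0,0],[75,166,20,10,0,0,0],[75,166,20,25,0,0,0],[75,166,20,31,0,0,0],[75,166,20,31,0,0,0],[75,166,20,31,0,0,0],[75,166,20,31,0,0,0]]])

```text
clock: 21.88
position: [461.9, 345.5, 119.4]
ee_rot: [0.001, 1.0, 0.0, 0.0]
contact_force: [0.6, 0.3, 1.3]
gripper_width: 75.1
grasp_force: 0.0
```

```bash
python3 go.py 463 347 6 90
```

```text
shift [ -1.1   1.5 113.4] turn [ 0.     0.    -0.001]
pos [461.9 345.5 119.4] psi 89.9 w 75.1 F [0.6 0.3 1.3] t 21.875 j6 -2.5
```

Emit:
servo_tool(rows=[[[75,-1,1.5,50,0,0,0],[75,-1,1.5,85,0,0,0],[75,-1,1.5,105,0,0,0],[75,-1,1.5,113,0,0,0],[75,-1,1.5,113,0,0,0],[15,-1,1.5,113,0,0,0],[15,-1,1.5,113,0,0,0],[15,-1,1.5,113,0,0,0],[15,-1,1.5,113,0,0,0],[15,-1,1.5,113,0,0,0]]])

```text
clock: 23.12
position: [462.2, 346.6, 7.8]
ee_rot: [-0.0, 1.0, -0.0, 0.0]
contact_force: [0.4, -2.4, 5.5]
gripper_width: 33.9
grasp_force: 58.8
```

Emit:
servo_tool(rows=[[[15,0,0,0,0,0,0],[15,0,0,-20,0,0,0],[15,0,0,-60,0,0,0],[15,0,0,-110,0,0,0],[15,0,0,-144,0,0,0],[15,0,0,-144,0,0,0],[15,0,0,-144,0,0,0]]])

```text
clock: 24.0
position: [460.6, 345.9, 148.5]
ee_rot: [0.0, 1.0, -0.001, -0.002]
contact_force: [0.2, -0.5, -4.2]
gripper_width: 33.0
grasp_force: 60.0
```

```bash
python3 go.py 626 101 150 90;  python3 -c "
from h import *
cv2.imwrite('pics/t6.png',cv2.resize(arm.get_image('scene')[80:230,230:390],None,fx=3.5,fy=3.5)[:,:,::-1])"
```

```text
shift [-165.7 -244.8   -1.5] turn [-0.002 -0.003 -0.001]
pos [460.6 345.9 148.5] psi 89.9 w 33.0 F [ 0.2 -0.5 -4.2] t 24.0 j6 -2.5
```

View pics/t6.png

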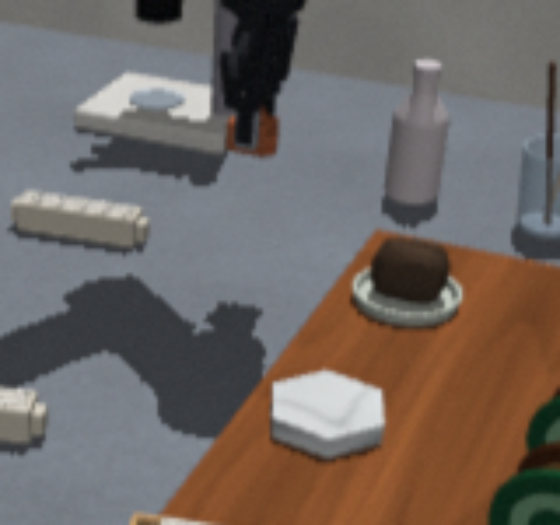

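The copper is held upright at (252,133) and the oblong nodule sits in the dish at (410,270). Next is the plinth.

Emit:
servo_tool(rows=[[[15,-34,-50,-2,0,0,0],[15,-68,-100,-2,0,0,0],[15,-102,-150,-2,0,0,0],[15,-135,-200,-2,0,0,0],[15,-156,-231,-2,0,0,0],[15,-165,-245,-2,0,0,0],[15,-165,-245,-2,0,0,0],[15,-165,-245,-2,0,0,0]]])

```text
clock: 25.05
position: [626.0, 102.7, 151.4]
ee_rot: [-0.0, 1.0, -0.0, -0.001]
contact_force: [-0.2, 0.9, -3.0]
gripper_width: 33.4
grasp_force: 60.3
```

```bash
python3 go.py 625 101 55.8 90
```

```text
shift [ 0.8 -1.7 95.6] turn [-0.    -0.002  0.001]
pos [626.  102.7 151.4] psi 90.0 w 33.4 F [-0.2  0.9 -3. ] t 25.05 j6 -1.99
```

Emit:
servo_tool(rows=[[[15,1,-1.5,45,0,0,0],[15,1,-1.5,75,0,0,0],[15,1,-1.5,88,0,0,0],[15,1,-1.5,92,0,0,0],[15,1,-1.5,94.5,0,0,0],[15,1,-1.5,95.5,0,0,0],[15,1,-1.5,95.5,0,0,0]]])

```text
clock: 25.92
position: [626.2, 100.5, 57.6]
ee_rot: [0.0, 1.0, 0.0, 0.001]
contact_force: [1.1, 0.3, -3.4]
gripper_width: 33.5
grasp_force: 60.3
```

Emit:
servo_tool(rows=[[[15,0,0,0.5,0,0,0],[60,0,0,0.5,0,0,0],[60,0,0,0.5,0,0,0],[60,0,0,0.5,0,0,0],[60,0,0,-20,0,0,0],[60,0,0,-60,0,0,0],[60,200,0,-120,0,0,0],[60,250,0,-120,0,0,0],[60,250,0,-120,0,0,0],[60,250,0,-120,0,0,0]]])

```text
clock: 27.18
position: [381.4, 100.2, 175.9]
ee_rot: [0.0, 1.0, 0.0, 0.0]
contact_force: [-0.1, 1.4, 0.9]
gripper_width: 59.8
grasp_force: 0.0
```

Emit:
servo_tool(rows=[[[60,0,0,0,0,0,0],[60,0,0,0,0,0,0]]])

```text
clock: 27.42
position: [383.5, 101.0, 176.1]
ee_rot: [-0.0, 1.0, 0.001, 0.001]
contact_force: [0.6, 0.1, -0.4]
gripper_width: 59.6
grasp_force: 0.0
```

```bash
python3 -c "
from h import *
im=arm.get_image('top'); 
cv2.imwrite('pics/t7.png',np.vstack([cv2.resize(im[85:155,85:405],(800,175)),cv2.resize(arm.get_image('scene')[130:340,190:440],(500,420))[:, :].copy() if 0 else cv2.copyMakeBorder(cv2.resize(arm.get_image('scene')[130:340,190:440],(500,420)),0,0,0,300,0)])[:,:,::-1])
for n,z,m in (('copper',65,(im[...,0].astype(int)-im[...,2]>50)),('dark',61,im.max(2)<85)):
    m=m.astype(np.uint8)
    for (a,b),h in ((((100,155),(95,140)),'dish'),((190,240),(95,140),'plinth')[:2] and (((190,240),(100,136)),'plinth'),(((350,400),(95,140)),'tray')):
        s=np.zeros_like(m); s[b[0]:b[1],a[0]:a[1]]=m[b[0]:b[1],a[0]:a[1]]; M=cv2.moments(s,True)
        if M['m00']>40: print(n,h,M['m00'],np.round(ray('top',(M['m10']/M['m00'],M['m01']/M['m00']),z),1))
for k in('streak','loupe'): print(k,find(im,k)[0])"
```

```text
copper dish 1184.0 [631.3 318.9]
copper plinth 894.0 [624.8 103.8]
copper tray 1827.0 [ 618.9 -296.7]
dark dish 545.0 [626.5 321. ]
dark tray 374.0 [ 624.5 -307.8]
streak [ 376.03335113 -231.89241078]
loupe [ 480.38755633 -353.22974139]
```

View pics/t7.png

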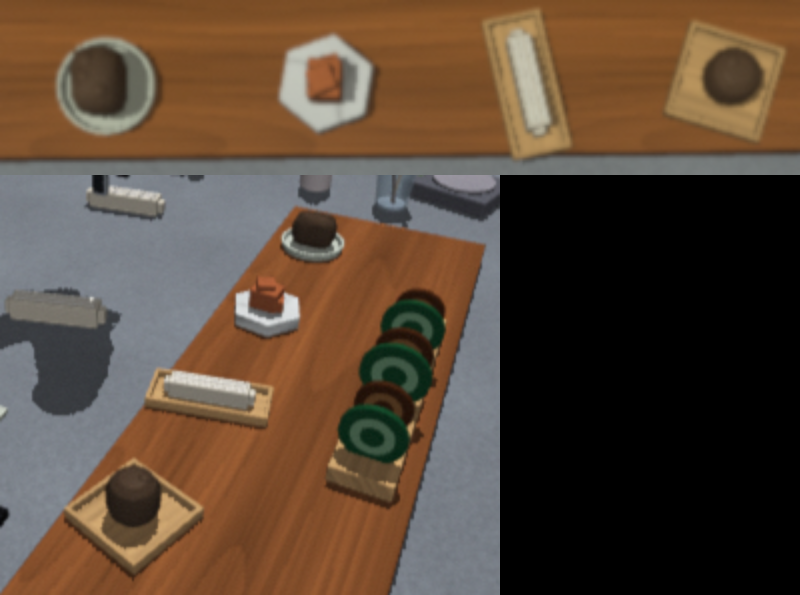

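All four are seated: oblong nodule in the dish (98,80), copper mid-plinth (324,80), wand in the trough (528,82), round nodule in the tray (733,76). The streak plate and lens have not moved, so I'm handing in.

```bash
python3 -c "
from bench import arm
print(arm.job_done())"
```

```text
the job is handed in; nothing more can be done
None
```

I handed the job in (no verdict came back) with all four specimens seated: wand in the trough, copper on the plinth, hollow oblong nodule in the dish, solid round nodule in the tray; the streak plate and lens have not moved.

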